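# Crib-stack wood samples in the corner jig for drying

### The arm

A 6-joint arm with a two-finger parallel gripper is mounted at the origin on the work surface. World frame = base frame: x ahead of the robot, y to its left, z up, the work surface at z = 0. Lengths are in m, angles in degrees, forces in N, time in s.
With the tool pointing down it reaches from about 0.325 to 0.775 m from the base axis. Payload 5.5 kg.
Tool frame: the origin (TCP) lies at the centre of the arm's flange, where the gripper is bolted on; the fingertips stand 182 mm ahead of it and the grasp point (between the pads) lies 163 mm ahead of it; z points along the fingers, y is the line along which they close (so a half turn about z gives the same grasp; the last joint's range is limited). The gripper opens to 88 mm and grips with 3 to 60 N. Pads are 20 mm wide; open, the fingers measure 115 mm over their backs; the gripper's body (75 mm by 178 mm) begins 61 mm behind the grasp point.
Start: joints at [-71.431, 5.22, 70.514, -0, 104.267, -3.249], TCP at [0.223, -0.557, 0.405] pointing down, gripper open.
Joint ranges: [-164.24, 164.24], [-49.07, 125.15], [9.68, 141.18], [-86.29, 266.29], [3.28, 154.24], [-151.56, 151.56]. Speed limits (degrees/s): [147.25, 147.25, 172.46, 180, 180, 180].

### API

Orientations are given as [roll, pitch, yaw] about the fixed x, y, z axes, in that order (R = Rz(yaw) Ry(pitch) Rx(roll)).
In Python, from station import r gives the robot as it stands. The module is installed in compiled form; this text tells all that it offers. Calls block until the motion is done:
- r.reach(position, orientation): joint-space move of the TCP to a pose.
- r.servo_line(position, rotation=None, speed=0.15): straight line of the TCP; rotation=None keeps the orientation; speed is the mean speed in m/s.
- r.move_joints(angles): joint-space move.
- r.let_go() and r.grab(squeeze=None): open the fingers fully, or close them until they stop; squeeze is the grip in N (None keeps the last).
- r.wait(seconds).
- r.inverse_kinematics(position, orientation): joint angles nearest the present ones, or None.
- r.sense(): the state.
- r.snapshot(name): name is "side" or "top"; returns a dict with "frame" (384x512x3 uint8, red, green, blue), "fx", "fy", "cx", "cy" (pixels), "dist_coeffs" ([k1, k2, p1, p2, k3] as OpenCV has them; the pictures are not rectified), "R" (3x3) and "t" (3): a world point X has camera coordinates R X + t. Camera axes: x right, y down, z forward; pixel columns grow to the right and rows downward; lengths in m; the calibration is good to about 2 mm. A picture is of the moment at which its call begins. There is no depth.
A pose or a line that the arm cannot do raises r.IKError and nothing moves.
- r.hand_in(): hands the job in; it is judged then, once.
The state is a dict: "clock": time; "joints": joint angles; "joint_vel": joint speeds; "joint_torque": joint torques, N m; "tcp_pos": TCP position; "orientation": TCP orientation; "contact_force": force on the tool from outside, world axes, zero at the start; "torque": the same for the moment, N m; "opening": finger opening in m; "gripper_force": force on a finger pad.
Only numpy, scipy, OpenCV 4.12 (cv2) and the standard library are available. Lean on these libraries where they do the work, as an engineer would, in place of code of your own. Each camera call takes 0.05 s, during which the arm holds its last target. There are 200 camera calls.

### The job

Two wooden sample slats already lie in the corner jig as the first layer. Build the tower two layers higher with the four loose full-length slats, two to a layer, each layer crosswise to the one below so that air can pass: in each layer one slat snug along the full face of the fence and the other at the tower's open edge, above the ends of the slats below, both with their ends butted against the other fence. Do not shove the jig along the bench, and leave the short offcut and the other things where they are.

Things in the scene. Friction and masses are not known exactly. Their poses are not given: they have to be found in the camera images.
- jig: aluminium corner jig, about 1.6 kg, standing loose on the bench: a plate 135 x 135 x 8 mm with an upright L-shaped fence 10 mm thick whose top is 50 mm above the plate. Origin: centre of the plate's underside. The fence runs along the plate's -x edge and its +y edge (full length); the -y and +x edges are open. z up
- corner (a point): the jig's inner corner, where both fence faces meet the plate's top (8 mm above the bench); at x -57.5, y 57.5, z 8 mm in the jig's frame, same axes. Inner fence faces: its planes x = 0 and y = 0. The tower stands in x 0 to 110, y -110 to 0 mm of this frame, slats of a layer centred 13 mm (snug) and 97 mm (outer) from the fence they run along, and 55 mm from the fence their ends butt against
- base1: wooden slat of the first layer, 110 x 26 x 13 mm, already lying flat on the jig's plate along the jig's x; origin at its centre, x along its length; this one is snug along the +y fence
- base2: wooden slat of the first layer, 110 x 26 x 13 mm, already lying flat on the jig's plate along the jig's x; origin at its centre, x along its length; this one is the outer one, at the plate's -y side, its end against the -x fence
- slat1: loose wooden slat, 110 x 26 x 13 mm, lying flat on the bench; origin at its centre, x along its length, z its 13 mm thickness; 30 g or so, the four slats are alike
- slat2: loose wooden slat, 110 x 26 x 13 mm, lying flat on the bench; origin at its centre, x along its length, z its 13 mm thickness; 30 g or so, the four slats are alike
- slat3: loose wooden slat, 110 x 26 x 13 mm, lying flat on the bench; origin at its centre, x along its length, z its 13 mm thickness; 30 g or so, the four slats are alike
- slat4: loose wooden slat, 110 x 26 x 13 mm, lying flat on the bench; origin at its centre, x along its length, z its 13 mm thickness; 30 g or so, the four slats are alike
- offcut: bystander: wooden offcut of the same stock but only 70 x 26 x 13 mm, flat on the bench; origin at its centre. Not part of the tower
- vial: bystander: amber vial, 28 mm across, 45 mm high; origin at the centre of its foot
- dish: bystander: shallow glass dish, 90 mm across, 16 mm high; origin under its centre
- spatula: bystander: steel lab spatula, 170 mm long, lying along its x
- mouse: bystander: black computer mouse, 100 x 58 x 32 mm; origin under its centre
- die: bystander: steel pellet die, 52 mm across, 58 mm high; origin under its centre
There are look-alikes about, which are no part of the job. Leave any red or yellow look-alike of the slat1 alone.

How it is judged (in metres and radians):
On the way:
1. the second layer is complete: two slats across the first layer, one snug along the -x fence, one at the open edge, ends against the +y fence (((x of slat1 in the frame of corner between 0.011 and 0.016 m and y of slat1 in the frame of corner between -0.059 and -0.053 m and z of slat1 in the frame of corner between 0.0165 and 0.0225 m and angle between the x axis of slat1 and the y axis of jig, either way round below 0.05 rad) or (x of slat2 in the frame of corner between 0.011 and 0.016 m and y of slat2 in the frame of corner between -0.059 and -0.053 m and z of slat2 in the frame of corner between 0.0165 and 0.0225 m and angle between the x axis of slat2 and the y axis of jig, either way round below 0.05 rad) or (x of slat3 in the frame of corner between 0.011 and 0.016 m and y of slat3 in the frame of corner between -0.059 and -0.053 m and z of slat3 in the frame of corner between 0.0165 and 0.0225 m and angle between the x axis of slat3 and the y axis of jig, either way round below 0.05 rad) or (x of slat4 in the frame of corner between 0.011 and 0.016 m and y of slat4 in the frame of corner between -0.059 and -0.053 m and z of slat4 in the frame of corner between 0.0165 and 0.0225 m and angle between the x axis of slat4 and the y axis of jig, either way round below 0.05 rad)) and ((x of slat1 in the frame of corner between 0.085 and 0.109 m and y of slat1 in the frame of corner between -0.059 and -0.053 m and z of slat1 in the frame of corner between 0.0165 and 0.0225 m and angle between the x axis of slat1 and the y axis of jig, either way round below 0.1 rad) or (x of slat2 in the frame of corner between 0.085 and 0.109 m and y of slat2 in the frame of corner between -0.059 and -0.053 m and z of slat2 in the frame of corner between 0.0165 and 0.0225 m and angle between the x axis of slat2 and the y axis of jig, either way round below 0.1 rad) or (x of slat3 in the frame of corner between 0.085 and 0.109 m and y of slat3 in the frame of corner between -0.059 and -0.053 m and z of slat3 in the frame of corner between 0.0165 and 0.0225 m and angle between the x axis of slat3 and the y axis of jig, either way round below 0.1 rad) or (x of slat4 in the frame of corner between 0.085 and 0.109 m and y of slat4 in the frame of corner between -0.059 and -0.053 m and z of slat4 in the frame of corner between 0.0165 and 0.0225 m and angle between the x axis of slat4 and the y axis of jig, either way round below 0.1 rad))), for 0.2 s.
At the end, for the whole second after the job is handed in: Six slats at rest, flat, in three crossed layers (1 and 3 along jig x, 2 along y). Per layer: one snug to a fence (gap under 3 mm, 0.05 rad), one centred 97 mm from it (within 12 mm, 0.1 rad), both ends within 4 mm of the other fence; heights within 3 mm (all of step 1 and x of base1 in the frame of corner between 0.053 and 0.059 m and y of base1 in the frame of corner between -0.016 and -0.011 m and z of base1 in the frame of corner between 0.0035 and 0.0095 m and angle between the x axis of base1 and the x axis of jig, either way round below 0.05 rad and x of base2 in the frame of corner between 0.053 and 0.059 m and y of base2 in the frame of corner between -0.109 and -0.085 m and z of base2 in the frame of corner between 0.0035 and 0.0095 m and angle between the x axis of base2 and the x axis of jig, either way round below 0.1 rad and ((x of slat1 in the frame of corner between 0.053 and 0.059 m and y of slat1 in the frame of corner between -0.016 and -0.011 m and z of slat1 in the frame of corner between 0.0295 and 0.0355 m and angle between the x axis of slat1 and the x axis of jig, either way round below 0.05 rad) or (x of slat2 in the frame of corner between 0.053 and 0.059 m and y of slat2 in the frame of corner between -0.016 and -0.011 m and z of slat2 in the frame of corner between 0.0295 and 0.0355 m and angle between the x axis of slat2 and the x axis of jig, either way round below 0.05 rad) or (x of slat3 in the frame of corner between 0.053 and 0.059 m and y of slat3 in the frame of corner between -0.016 and -0.011 m and z of slat3 in the frame of corner between 0.0295 and 0.0355 m and angle between the x axis of slat3 and the x axis of jig, either way round below 0.05 rad) or (x of slat4 in the frame of corner between 0.053 and 0.059 m and y of slat4 in the frame of corner between -0.016 and -0.011 m and z of slat4 in the frame of corner between 0.0295 and 0.0355 m and angle between the x axis of slat4 and the x axis of jig, either way round below 0.05 rad)) and ((x of slat1 in the frame of corner between 0.053 and 0.059 m and y of slat1 in the frame of corner between -0.109 and -0.085 m and z of slat1 in the frame of corner between 0.0295 and 0.0355 m and angle between the x axis of slat1 and the x axis of jig, either way round below 0.1 rad) or (x of slat2 in the frame of corner between 0.053 and 0.059 m and y of slat2 in the frame of corner between -0.109 and -0.085 m and z of slat2 in the frame of corner between 0.0295 and 0.0355 m and angle between the x axis of slat2 and the x axis of jig, either way round below 0.1 rad) or (x of slat3 in the frame of corner between 0.053 and 0.059 m and y of slat3 in the frame of corner between -0.109 and -0.085 m and z of slat3 in the frame of corner between 0.0295 and 0.0355 m and angle between the x axis of slat3 and the x axis of jig, either way round below 0.1 rad) or (x of slat4 in the frame of corner between 0.053 and 0.059 m and y of slat4 in the frame of corner between -0.109 and -0.085 m and z of slat4 in the frame of corner between 0.0295 and 0.0355 m and angle between the x axis of slat4 and the x axis of jig, either way round below 0.1 rad)) and linear speed of each of slat1, slat2, slat3, slat4, base1, base2, jig below 0.01 m/s); the robot touches nothing.
It fails at once if the jig is shoved more than 15 mm (distance of jig from where it was at the start of the episode above 0.015 m).
It fails at once if the offcut, vial, dish, spatula, mouse or die is moved more than 20 mm (distance of any of offcut, vial, dish, spatula, mouse, die from where it was at the start of the episode above 0.02 m).
It also fails if it takes over 72 s, if anything falls off the work surface, if the arm or the gripper's body presses on something with over 40 N, if the wrist force passes 120 N, or if a joint passes its speed limit or range.

## Working session

There is one attempt and no reset: what is moved stays moved. The work goes in short steps, each a Python script; the robot and the scene stay as the last script left them, time stands still between calls to the robot, and variables do not carry over. Pictures are saved under pics/ and viewed, at most 10 in all, crops included, and the job is handed in when it is done.

```bash
mkdir -p pics; python3 - <<'E'
from station import r
import cv2
for n in("top","side"):
    s=r.snapshot(n); cv2.imwrite(f"pics/{n}0.png",cv2.resize(s["frame"][:,:,::-1],(800,600),interpolation=cv2.INTER_CUBIC))
    import numpy as np
    print(n,s["fx"],s["fy"],s["cx"],s["cy"],s["dist_coeffs"],np.round(-np.array(s["R"]).T@s["t"],3),np.round(s["R"],2).tolist())
print(r.sense())
E
```

```text
top 481.35869153173144 481.35869153173144 263.10429300197615 198.49842027424552 [-0.02371516  0.          0.          0.          0.        ] [ 0.301 -0.007  1.712] [[0.01, -1.0, 0.0], [-0.99, -0.01, -0.16], [0.16, -0.0, -0.99]]
side 443.9768900620721 443.9768900620721 262.10430471071504 190.0443167361131 [-0.1317349  0.         0.         0.         0.       ] [ 0.516 -1.149  0.87 ] [[1.0, -0.04, -0.01], [-0.03, -0.59, -0.81], [0.02, 0.81, -0.59]]
{'clock': 0.1, 'joints': array([-7.14299600e+01,  5.25873812e+00,  7.05749553e+01,  5.00064971e-04,
        1.04265765e+02, -3.24923144e+00]), 'joint_vel': array([-0.00776285, -0.19728539, -0.22247359, -0.09118091, -0.05439175,
       -0.00914303]), 'joint_torque': array([ 1.20959157e-03, -4.47858238e+01, -4.07569313e+01,  7.00321561e-02,
        2.84408749e-02, -1.01529022e-04]), 'tcp_pos': array([ 0.22301965, -0.55707053,  0.4036205 ]), 'orientation': array([-1.79900729e+02, -6.12131950e-03,  2.18193890e+01]), 'contact_force': array([ 0.6672523 , -0.03952561, -0.06239247]), 'torque': array([ 0.01698458,  0.03180709, -0.00051003]), 'gripper_force': 0.0, 'opening': 0.08787916266838505}
```

View pics/top0.png

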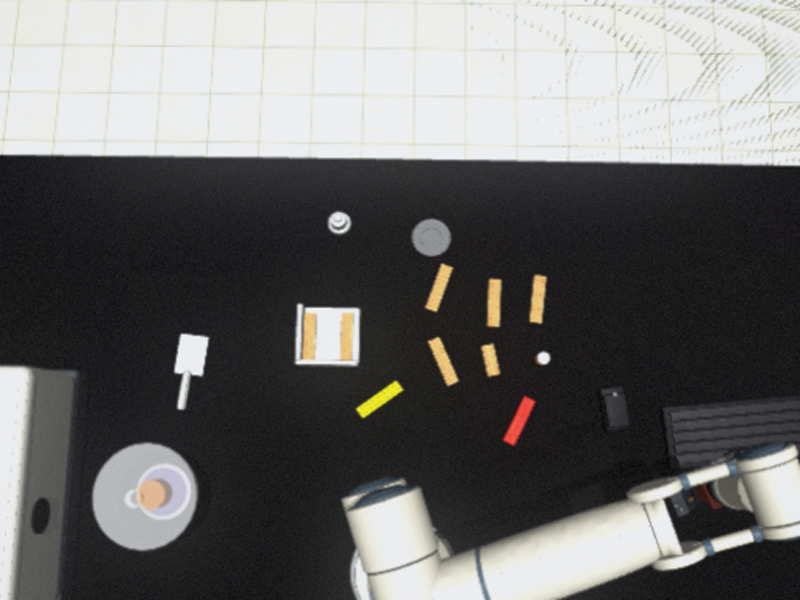

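View pics/side0.png

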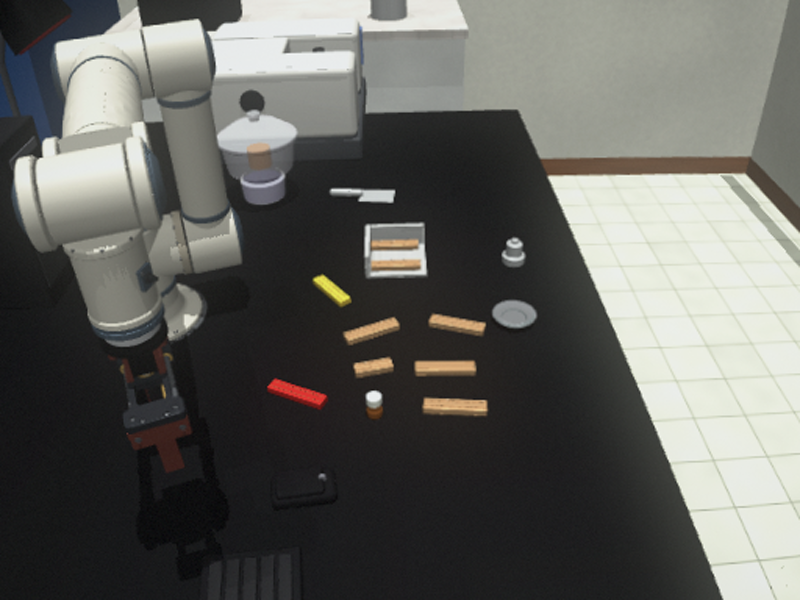

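The top picture (800x600 scale) shows the jig at (328,336), with its fences on the left (+y) and bottom (-x) sides, so its axes are close to the world's. The loose slats are at (439,288), (494,303), (538,299) and (443,361). The offcut is at (490,360), the vial at (543,358) and the dish at (431,237). The side view agrees with this.

```bash
cat > v.py <<'E'
from station import r
import numpy as np, cv2
def snap(n):
    s=r.snapshot(n); s["K"]=np.array([[s["fx"],0,s["cx"]],[0,s["fy"],s["cy"]],[0,0,1]]); s["D"]=np.array(s["dist_coeffs"]); s["R"]=np.array(s["R"]); s["t"]=np.array(s["t"]); return s
def ray(s,px,z):
    p=cv2.undistortPoints(np.array(px,float).reshape(-1,1,2),s["K"],s["D"]).reshape(-1,2)
    d=np.c_[p,np.ones(len(p))]@s["R"]; c=-s["R"].T@s["t"]
    return (c+d*((z-c[2])/d[:,2])[:,None])[:,:2]
def proj(s,P): return cv2.projectPoints(np.array(P,float),cv2.Rodrigues(s["R"])[0],s["t"],s["K"],s["D"])[0].reshape(-1,2)
def woods(s,zf,k=4):
    big=cv2.resize(s["frame"],None,fx=k,fy=k,interpolation=cv2.INTER_CUBIC)
    h=cv2.cvtColor(big,cv2.COLOR_RGB2HSV)
    m=cv2.inRange(h,(8,70,60),(22,255,255))
    cs,_=cv2.findContours(m,cv2.RETR_EXTERNAL,cv2.CHAIN_APPROX_NONE); out=[]
    for c in cs:
        if cv2.contourArea(c)<60*k*k: continue
        c=(c.reshape(-1,2)+.5)/k-.5
        z=zf(c.mean(0)); w=ray(s,c,z)
        if not(.3<w[:,0].mean()<.8 and -.5<w[:,1].mean()<.35): continue
        (x,y),(a,b),t=cv2.minAreaRect((w*1000).astype(np.float32))
        if a<b: a,b,t=b,a,t+90
        out.append((x,y,a,b,(t+90)%180-90))
    return out
E
python3 - <<'E'
from v import *
for n in("top","side"):
    s=snap(n)
    print(n)
    for z in(.0065,.0145):
        print(z,*[np.round(o,1).tolist() for o in sorted(woods(s,lambda c:z),key=lambda o:o[1]) if (o[1]>50)==(z>.01)],sep="\n")
    j=proj(s,[[.53,.12,.02]])[0].astype(int); x,y=j
    c=s["frame"][y-50:y+50,x-65:x+65,::-1]; cv2.imwrite(f"pics/j_{n}.png",cv2.resize(c,None,fx=6,fy=6,interpolation=cv2.INTER_CUBIC)); print(j)
E
```

```text
top
0.0065
[613.1, -299.7, 117.2, 35.3, -6.5]
[603.2, -198.5, 116.5, 35.2, -2.1]
[470.4, -189.9, 76.5, 35.0, 12.4]
[466.3, -82.3, 116.9, 34.4, 23.9]
[636.6, -71.3, 117.5, 34.9, -19.5]
0.0145
[518.6, 138.5, 107.7, 24.9, -0.3]
[519.0, 224.0, 105.7, 28.1, -0.2]
[226 211]
side
0.0065
[473.1, -303.4, 31.0, 28.5, -85.6]
[611.8, -296.7, 115.7, 43.6, -6.1]
[602.6, -196.1, 116.4, 45.3, -2.4]
[470.3, -186.5, 76.0, 45.8, 12.3]
[466.8, -78.8, 119.0, 48.1, 23.8]
[634.8, -68.0, 117.6, 48.6, -19.8]
0.0145
[517.9, 141.2, 108.5, 38.1, -0.6]
[516.7, 227.5, 111.0, 41.9, -0.0]
[256 171]
```

View pics/j_top.png

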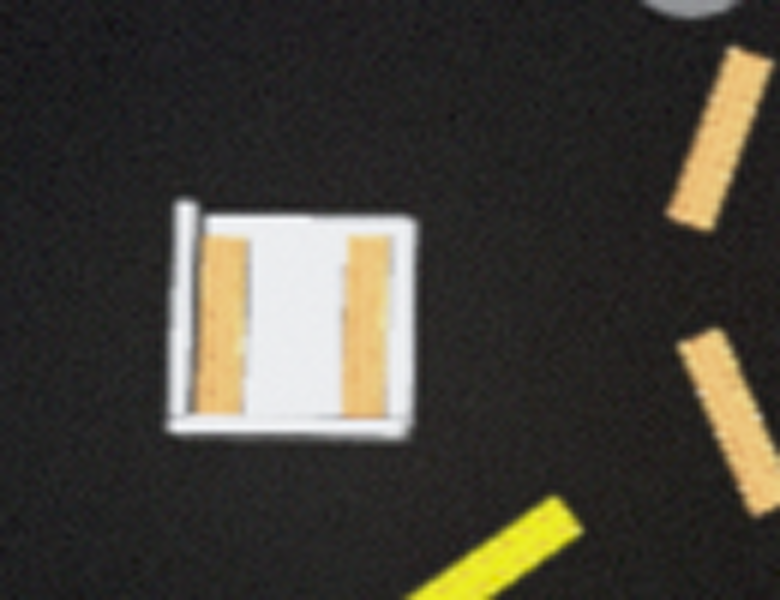

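View pics/j_side.png

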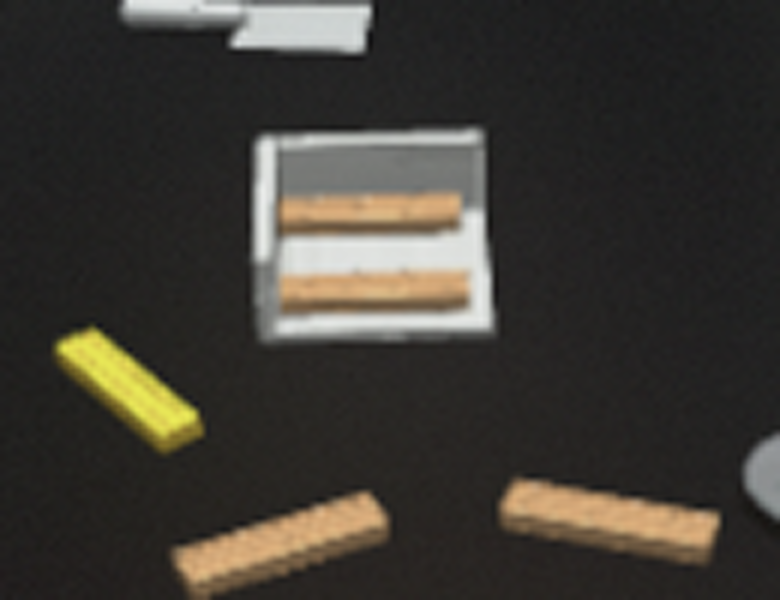

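The jig crops show the fence top's outer corner at (167,435) in top and (255,135) in side, with the other ends at (175,203), (410,440) and (485,128). I'll cast these corners to their known heights.

```bash
python3 - <<'E'
from v import *
T=snap("top");S=snap("side")
f=lambda s,o,P,z:print(np.round(1000*ray(s,(np.array(P)+.5)/6-.5+o,z),1).tolist())
f(T,(161,161),[(167,437),(176,200),(411,440)],.058)
f(T,(161,161),[(417,215)],.008)
f(S,(191,121),[(254,132),(486,127)],.058)
f(S,(191,121),[(495,335),(262,341)],.004)
# IK check / times
print(r.inverse_kinematics([.52,.18,.3],[180,0,0]),r.inverse_kinematics([.52,.18,.3],[180,0,90]),r.inverse_kinematics([.52,.18,.3],[180,0,-90]))
E
```

```text
[[447.8, 246.2], [585.8, 246.2], [447.9, 106.2]]
[[587.2, 109.3]]
[[448.7, 255.0], [589.3, 252.2]]
[[586.6, 108.3], [453.0, 109.9]]
[ 1.55510697e+01 -2.18428534e+00  8.86397034e+01 -2.54444375e-14
  9.35445819e+01  1.05551070e+02] [ 1.55510697e+01 -2.18428534e+00  8.86397034e+01 -2.54444375e-14
  9.35445819e+01  1.55510697e+01] None
```

```bash
cat > m.py <<'E'
from v import *
CX,CY=.4605,.2365
def st(tag=""):
    s=r.sense(); print(tag,round(s["clock"],2),np.round(s["tcp_pos"]*1000,1),"F",np.round(s["contact_force"],1),"op",round(s["opening"]*1000,1)); return s
def pick(x,y,th,zt=.187):
    q=r.sense()["joints"]; best=None
    for t in(th,th+180,th-180):
        k=r.inverse_kinematics([x,y,.26],[180,0,t])
        if k is not None and (best is None or abs(k[5]-q[5])<best[0]): best=(abs(k[5]-q[5]),t)
    t=best[1]; r.reach([x,y,.26],[180,0,t]); r.servo_line([x,y,zt],speed=.15); r.grab(20)
    s=st("grip"); r.servo_line([x,y,.29],speed=.3); return s
def touch(start,d,z,lim=2.5,n=16,step=.001,speed=.03):
    """step along d until reaction against d exceeds lim; returns travel"""
    d=np.array(d,float); p=np.array([*start,z]); r.wait(.1); f0=r.sense()["contact_force"]
    for i in range(1,n+1):
        r.servo_line(p+d*step*i,speed=speed); f=-(r.sense()["contact_force"]-f0)@d
        if f>lim: break
    st(f"touch step {i} f={f:.1f}"); return p+d*step*i
E
cat > a.py <<'E'
from m import *
pick(.4665,-.0805,23.9)
x,y=CX+.066,CY-.055-.008
r.reach([x,y,.28],[180,0,90]); r.servo_line([x,y,.209],speed=.15); st("down")
p=touch((x,y),(0,1,0),.209)
r.let_go(); st("rel"); r.servo_line([p[0],p[1],.28],speed=.3); st("up")
E
python3 a.py; python3 - <<'E'
from v import *
s=snap("side"); x,y=proj(s,[[.53,.12,.02]])[0].astype(int); cv2.imwrite("pics/b.png",cv2.resize(s["frame"][y-50:y+50,x-65:x+65,::-1],None,fx=6,fy=6,interpolation=cv2.INTER_CUBIC))
E
```

```text
grip 3.91 [466.5 -80.5 187. ] F [ 0.2 -0.   0. ] op 26.1
down 6.04 [526.6 172.6 209. ] F [ 0.8 -0.6 -0.2] op 25.2
touch step 11 f=5.1 8.89 [526.5 183.7 208.9] F [-1.2 -4.9  0.7] op 26.0
rel 9.95 [526.5 184.5 209. ] F [-0.2  0.3 -0.7] op 87.9
up 10.33 [526.9 184.6 282.3] F [-0.2 -0.9 -0.1] op 87.7
```

View pics/b.png

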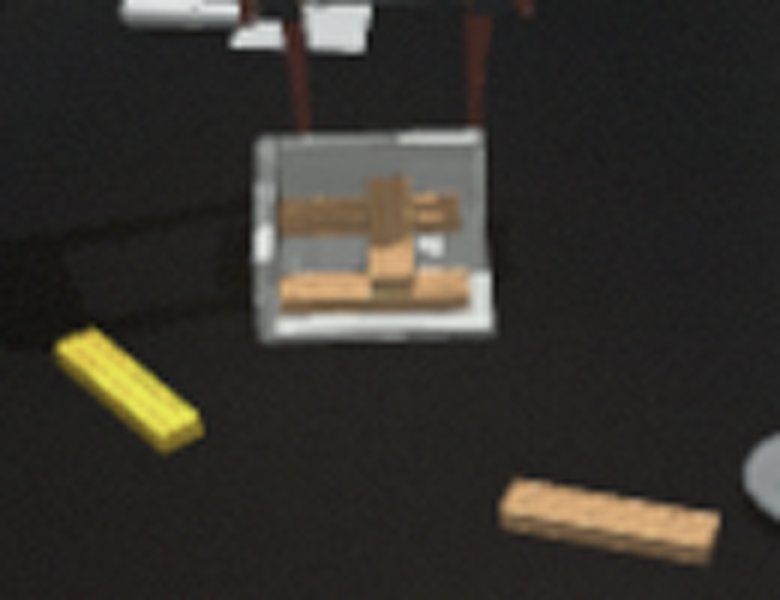

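The crop shows the slat lying crosswise mid-jig. Its front end lines up with base2's front edge at (390,290) and its rear end is at the +y fence. Next I'll push it snug with the open fingers, then place the outer slat.

```bash
cat > b.py <<'E'
from m import *
y=.1837-.006
r.reach([.562,y,.28],[180,0,0]); r.servo_line([.562,y,.2095],speed=.2); r.servo_line([.503,y,.2095],speed=.08)
p=touch((.503,y),(-1,0,0),.2095,lim=2,n=14)
r.servo_line([p[0]+.01,y,.2095],speed=.1); r.servo_line([p[0]+.01,y,.28],speed=.3); st("pushed")
cx=p[0]-.036; print("CX",cx)
pick(.636,-.0697,-19.6)
x,y=cx+.097,CY-.055-.004
r.reach([x,y,.28],[180,0,90]); r.servo_line([x,y,.209],speed=.15); st("down")
p=touch((x,y),(0,1,0),.209)
r.let_go(); st("rel"); r.servo_line([p[0],p[1],.30],speed=.3)
E
python3 b.py; python3 - <<'E'
from v import *
s=snap("side"); x,y=proj(s,[[.53,.12,.02]])[0].astype(int); cv2.imwrite("pics/c.png",cv2.resize(s["frame"][y-50:y+50,x-65:x+65,::-1],None,fx=6,fy=6,interpolation=cv2.INTER_CUBIC))
E
```

```text
touch step 7 f=2.4 14.99 [496.3 177.7 209.8] F [ 2.8 -0.  -0.7] op 87.6
pushed 15.62 [506.  177.9 282. ] F [-0.6 -0.1 -0.9] op 87.6
CX 0.46
grip 18.32 [636.  -69.7 187. ] F [-0.6  0.4 -0.4] op 25.6
down 20.77 [557.2 177.1 208.8] F [-0.2  0.1  0.1] op 25.8
touch step 5 f=4.4 22.12 [557.  181.9 209. ] F [-0.6 -4.7  1.4] op 25.8
rel 23.18 [557.  182.5 209. ] F [ 0.1 -0.6 -0.6] op 87.9
```

View pics/c.png

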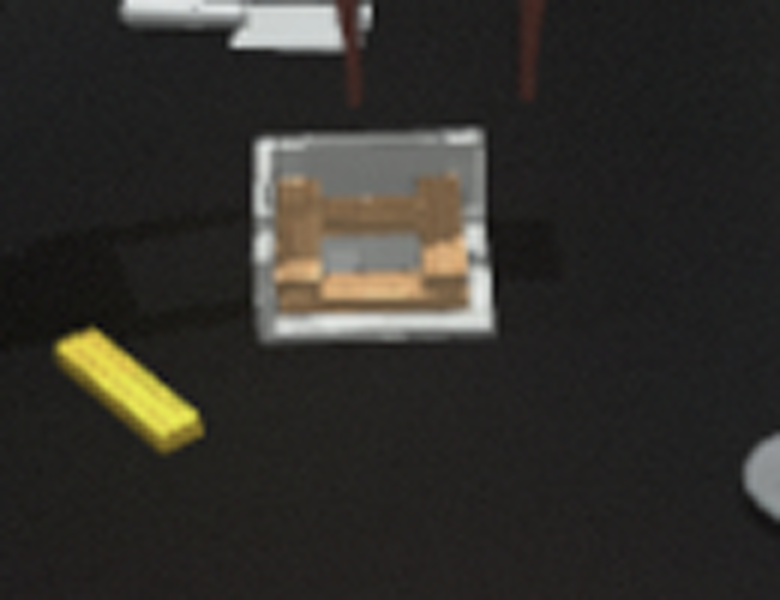

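The crop shows layer two complete: snug slat at (298,240), outer slat at (443,240), both front ends flush with base2. Now layer three.

```bash
cat > c.py <<'E'
from m import *
CX,CY=.460,.238; Z=.222
def place(y):
    x=CX+.055+.005
    r.reach([x,y,.30],[180,0,0]); r.servo_line([x,y,Z],speed=.15); st("down")
    p=touch((x,y),(-1,0,0),Z)
    r.let_go(); st("rel"); r.servo_line([p[0],p[1],.30],speed=.3); return p
pick(.6029,-.1973,-2.2)
p=place(CY-.066)
x=p[0]+.006; y0=p[1]-.036
r.reach([x,y0,.30],[180,0,90]); r.servo_line([x,y0,Z+.0005],speed=.2); r.servo_line([x,CY-.043,Z+.0005],speed=.08)
q=touch((x,CY-.043),(0,1,0),Z+.0005,lim=2,n=14)
r.servo_line([x,q[1]-.01,Z+.0005],speed=.1); r.servo_line([x,q[1]-.01,.30],speed=.3); st("pushed")
cy=q[1]+.036; print("CY",cy)
pick(.6124,-.2982,-6.3)
place(cy-.097)
r.reach([.4,-.2,.35],[180,0,0]); st("end")
E
python3 c.py; python3 - <<'E'
from v import *
im=[]
for n in("side","top"):
    s=snap(n); x,y=proj(s,[[.53,.15,.02]])[0].astype(int); im.append(cv2.resize(s["frame"][y-45:y+45,x-45:x+45,::-1],(400,400),interpolation=cv2.INTER_CUBIC))
cv2.imwrite("pics/d.png",np.hstack(im))
E
```

```text
grip 26.73 [ 602.9 -197.3  186.9] F [ 0.1 -0.4 -1. ] op 25.7
down 29.29 [520.3 171.5 221.8] F [ 0.5  0.7 -0.4] op 25.7
touch step 5 f=5.9 30.64 [515.5 171.9 222.4] F [ 5.8  0.9 -1.7] op 26.0
rel 31.7 [515. 172. 222.] F [ 0.1  0.2 -0.2] op 87.9
touch step 4 f=4.5 36.08 [521.  198.5 222.5] F [-1.  -4.4  0.8] op 87.9
pushed 36.74 [521.2 189.4 302.1] F [ 1.3 -0.4 -0.3] op 87.7
CY 0.23500000000000001
grip 40.16 [ 612.4 -298.2  186.9] F [-0.3 -0.3 -0.1] op 25.8
down 42.95 [520.2 137.6 221.8] F [ 0.4  0.7 -0.5] op 25.6
touch step 5 f=2.8 44.3 [515.3 138.  222.2] F [ 3.6 -0.2 -1.6] op 25.9
rel 45.36 [515. 138. 222.] F [-0.6  0.3 -0.7] op 87.7
end 47.12 [ 400.4 -199.5  349.4] F [-0.   0.2  0.2] op 88.0
```

View pics/d.png

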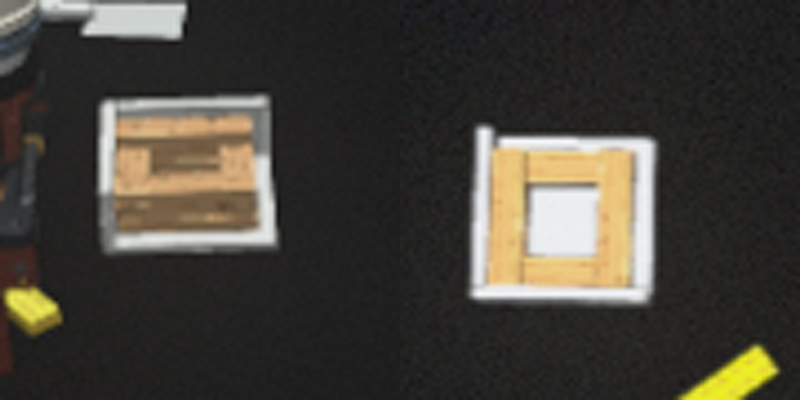

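The side and top crops show three crossed layers: the layer-3 snug slat against the left fence at (508,215) and the outer one at (615,215). Before handing in, I'll check the snug gap numerically.

```bash
python3 - <<'E'
from v import *
s=snap("top"); 
m=np.zeros(3)
for X in(.49,.515,.54):
    c=proj(s,[[X,.245,.047]])[0]; u=int(c[0]);v=int(round(c[1]))
    cols=np.arange(u-4,u+14)
    ys=ray(s,np.c_[cols,np.full(len(cols),v)],.047)[:,1]*1000; yf=ray(s,np.c_[cols,np.full(len(cols),v)],.058)[:,1]*1000
    print(v,[(round(a),round(b),*s["frame"][v,q].tolist()) for q,a,b in zip(cols,ys,yf)])
    c=proj(s,[[X,.13,.047]])[0]; u=int(c[0])
print([np.round(o,1).tolist() for n in("top","side") for o in woods(snap(n),lambda c:.047) if o[1]>50])
E
```

```text
222 [(261, 260, 39, 35, 35), (258, 256, 37, 35, 37), (254, 253, 38, 34, 35), (251, 249, 66, 65, 65), (247, 246, 162, 163, 168), (244, 242, 230, 232, 234), (240, 239, 228, 228, 230), (237, 235, 209, 195, 184), (233, 232, 224, 185, 134), (230, 228, 234, 190, 122), (227, 225, 235, 190, 119), (223, 222, 236, 196, 124), (220, 218, 236, 196, 125), (216, 215, 233, 197, 124), (213, 211, 227, 196, 125), (209, 208, 191, 161, 107), (206, 204, 178, 161, 142), (202, 201, 214, 213, 211)]
214 [(262, 261, 32, 34, 33), (259, 257, 37, 39, 37), (255, 254, 33, 33, 33), (252, 250, 57, 56, 53), (248, 247, 132, 133, 136), (245, 243, 213, 213, 217), (241, 240, 234, 234, 236), (238, 236, 216, 212, 210), (234, 233, 199, 167, 125), (231, 229, 232, 186, 119), (228, 226, 232, 184, 112), (224, 222, 236, 195, 126), (221, 219, 234, 194, 119), (217, 216, 227, 187, 117), (214, 212, 223, 195, 126), (210, 209, 211, 187, 126), (207, 205, 158, 141, 119), (203, 202, 199, 197, 195)]
207 [(260, 258, 32, 33, 30), (256, 255, 32, 31, 27), (253, 251, 45, 44, 42), (249, 248, 95, 96, 95), (246, 244, 183, 185, 188), (242, 241, 230, 231, 233), (239, 237, 208, 209, 210), (235, 234, 184, 158, 121), (232, 230, 230, 186, 116), (228, 227, 233, 185, 114), (225, 223, 236, 196, 124), (221, 220, 238, 200, 127), (218, 216, 236, 201, 127), (214, 213, 233, 201, 125), (211, 209, 210, 179, 115), (207, 206, 132, 113, 79), (204, 203, 133, 117, 94), (200, 199, 146, 133, 114)]
[[516.2, 180.1, 112.5, 108.4, 89.2], [516.4, 156.2, 164.8, 109.1, 89.9]]
```

```bash
python3 -c "
from station import r
print(r.hand_in())"
```

```text
the job is handed in; nothing more can be done
None
```

I built the tower two layers higher and handed it in after about 47 s of the 72 s limit; the hand-in gave no verdict, but the last pictures show three crossed layers with the snug slats against their fences and no bystander was touched in any move.

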